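# Dial open the sample lockbox

### The arm

A 6-joint arm with a two-finger parallel gripper is mounted at the origin on the work surface. World frame = base frame: x ahead of the robot, y to its left, z up, the work surface at z = 0. Lengths are in m, angles in rad, forces in N, time in s.
With the tool pointing down it reaches from about 0.4 to 0.825 m from the base axis. Payload 7 kg.
Tool frame: the origin (TCP) lies midway between the tips of the shut fingers; the grasp point (between the pads) lies 19 mm behind it; z points along the fingers, y is the line along which they close (so a half turn about z gives the same grasp; the last joint's range is limited). The gripper opens to 88 mm and grips with 3 to 60 N. Pads are 19 mm wide; open, the fingers measure 130 mm over their backs; the gripper's body (78 mm by 193 mm) begins 47 mm behind the grasp point.
Start: joints at [1.522, 0.359, 0.012, 0, -1.224, -0.288], TCP at [0.223, 0.637, 0.193] pointing down, gripper open.
Joint ranges: [-3.07, 3.07], [-1.43, 2.12], [-1.02, 1.25], [-3.03, 1.67], [-3.05, -0], [-3.03, 3.03]. Speed limits (rad/s): [2.39, 2.39, 3.01, 3.14, 3.14, 3.14].

### API

Orientations are given as [roll, pitch, yaw] about the fixed x, y, z axes, in that order (R = Rz(yaw) Ry(pitch) Rx(roll)).
In Python, from station import telemetry, eyes, ticket, recognise, trace gives the robot as it stands. The module is installed in compiled form; this text tells all that it offers.
- The arm moves only by the tool servo_tool, never from a script. Its argument "series" is a list that holds one entry, the list of rows, each a list of 4 numbers: the shift along the tool's x, y, z in mm, then the turn about the tool's z in rad. In form: [[[x, y, z, roll], ...]]. A call has exactly 10 rows; each row shifts and turns the commanded pose from where the row before left it, along the tool's axes as they then stand; what a row does not reach is not made up. A row lasts 1/12 s, in which the tool goes at most 41.7 mm and 7.16 degrees, less where a joint would pass 70% of its speed; a pose out of reach is approached as far as the arm can. A call is refused whole if a number of a shift passes 41.7 or a number of a turn 0.125, either way. A call with a gripper value outside its range is refused whole. "claw" is the gripper's target within -1 to 1 (shut at 1, half-way at 0, fully open at -1), set as the call begins (left out, the last holds). The fingers move at their own pace and stop on an object; "grip_force" is the grip in N (left out, the last holds). Time passes only in rows, so rows that do not move let the fingers close, or fill a call up. It gives the time, the measured TCP pose, the force, the opening and the grip force at its end, in the units of the state.
- telemetry.get_state(): the state, without advancing time (a new reading comes with each control period).
- eyes.grab_frame(name): name is "scene" or "top" or "wrist"; returns the picture (480x640x3 uint8, red, green, blue); there is no depth.
- eyes.calibration(name): a dict with "mtx" (3x3 intrinsics, pixels), "rvec" (rotation vector, rad) and "tvec" (3), from world to camera coordinates, as OpenCV has them. Camera axes: x right, y down, z forward; pixel columns grow to the right and rows downward; lengths in m; the calibration is good to about 2 mm. A picture is of the moment at which its call begins: read the wrist's pose just before it. calibration takes no time and is no camera call; for the wrist camera it gives the pose at the moment of the call.
- ticket.job_done(): hands the job in; it is judged then, once.
Trained networks look in the newest picture that a camera, given by its name, has taken for a name from the list of things; names that differ only in an ending like _2 or _b are one class to them, and where a whole thing is asked for, a point or a joint stands for the part that bears it (a point fixed in the world has none). Each returns a list of dicts, best first, with "conf" (0 to 1); they miss things now and then, are a little off and sometimes report something else, mostly with a low value. They report only what shows in the picture. A call takes as long as a camera call.
- recognise(camera, name): "position" ([x, y, z] in m, in world coordinates, good to about 4 mm: the middle of the surface that is visible of it).
- trace(camera, name): "mask" (480x640 bool, what is visible of it).
The state is a dict: "t": time; "q": joint angles; "qd": joint speeds; "joint_efforts": joint torques, N m; "eef_pos": TCP position; "ee_rot": TCP orientation; "force": force on the tool from outside, world axes, zero at the start; "moment": the same for the moment, N m; "width": finger opening in m; "gripper_force": force on a finger pad.
Only numpy, scipy, OpenCV 4.12 (cv2) and the standard library are available. Lean on these libraries where they do the work, as an engineer would, in place of code of your own. Each camera call takes 0.05 s, during which the arm holds its last target. There are 200 camera calls.

### The job

Open the sample lockbox by its combination dial. Turn the dial by its handle clockwise (seen from above), passing the red mark twice and stopping on red the third time; then anticlockwise, passing red once more and stopping on the blue mark; then clockwise straight to the green mark, where the lock, being worn, gives somewhere within about 25 degrees either side of green: feel for it by turning slowly to and fro about green while drawing the handle lightly towards the box's front, then slide the cover fully open by the handle and let go. Never strain the lock with more than 25 N, and leave the things around the box where they are.

Things in the scene. Friction and masses are not known exactly. Their poses are not given: they have to be found in the camera images.
- dial (a joint): turning of the black dial (84 mm across, on top of the white cover), rad, growing clockwise seen from above and counting whole turns. 0 and every multiple of 2 pi: handle on green; blue at 2 pi/3, red at 4 pi/3 (plus whole turns). Starts between 1.4 and 3.5. Turns without end, light drag (about 1 N at the handle). It must be stopped and reversed within 10 degrees of red and of blue.
- cover (a joint): slide of the white cover (240 x 134 x 18 mm, carries dial, handle and marks), m: 0 shut, 0.075 fully open at its stop, along the box's own -x. Friction about 5 N; it stays where it is left. Locked, it has 3 mm of play. In a window about 8 degrees wide, its middle within 25 degrees of green, it gives when drawn; after 12 mm of slide the dial angle no longer matters.
- lockbox: grey steel lockbox fixed to the bench, 240 x 152 mm, 70 mm high to the top of the cover; origin at the centre of its underside; its -x is its front, the way the cover opens, z up. The dial sits 50 mm towards the front from its centre.
- fence: three steel pins fixed to the box, hidden under the dial; they block the lock's wheels until the combination is set. Their load (limit 25 N) is felt when drawing on the locked cover, or when the handle is led on a circle that is off-centre towards the front; while dialing, keep the cover pushed shut.
- handle_mid (a point): middle of the steel dial handle: an upright round sleeve 16 mm in diameter, 38 mm tall with a small red cap, standing on the dial 30 mm from its axis; it spins freely on its own axis, so that a gripper holding it can keep its heading while the dial goes round. The point lies on the sleeve's axis half-way up, 102 mm above the table; its foot is 4 mm above the dial.
- dial_axis (a point): centre of the dial, on the turning axis at the top face of the dial, 80 mm above the table; moves with the cover
- mark_red (a point): red patch (12 x 15 mm) on the steel ring round the dial, centre 50.5 mm from the dial axis; the dial is on red when the handle stands on the line from the axis to the patch
- mark_blue (a point): blue patch, likewise
- mark_green (a point): green patch, likewise, on the front (-x) side of the dial; the pull that opens the cover is along the line from the dial axis to this patch
- tube_rack_mid (a point): blue rack of capped tubes, 70 x 160 mm, 91 mm high, loose; point on its centre line 45 mm up; leave it alone
- reagent_mid (a point): amber bottle, 64 mm in diameter, 130 mm high, loose; point half-way up; leave it alone
- slide_box_mid (a point): white and red slide box, 90 x 140 mm, 34 mm high, loose; point half-way up; leave it alone

How it is judged:
By the outcome, as a careful person would: the job done as asked, in the order asked, and still so for the second after the job is handed in, with the robot touching nothing.
It also fails if it takes over 72 s, if anything falls off the work surface, if the arm or the gripper's body presses on something with over 40 N, if the wrist force passes 120 N, or if a joint passes its speed limit or range.

## Working session

There is one attempt and no reset: what is moved stays moved. The work goes in short steps, Python scripts to look and compute and a tool call to move; the robot and the scene stay as the last step left them, time stands still between calls to the robot, and variables do not carry over. Pictures are saved under pics/ and viewed, at most 10 in all, crops included, and the job is handed in when it is done.

Besides the shell and the picture viewer there is one more tool, called as name([rows], argument=value, ...), one row to a line, values as JSON. servo_tool: Moves the arm, as the interface text tells. Its arguments: {"type":"object","properties":{"series":{"type":"array"},"claw":{"type":"number"},"grip_force":{"type":"number"}},"required":["series"]}

```bash
mkdir -p pics
python3 - <<'E'
from station import telemetry, eyes, recognise
import cv2
print(telemetry.get_state())
for c in ("top","scene"):
    im=eyes.grab_frame(c); cv2.imwrite(f"pics/{c}0.png",im[:,:,::-1])
    for n in ("lockbox","dial_axis","handle_mid","mark_red","mark_blue","mark_green","tube_rack_mid","reagent_mid","slide_box_mid"):
        print(c,n,[([round(float(v),4) for v in d["position"]],round(d["conf"],2)) for d in recognise(c,n)[:2]])
print(telemetry.get_state()["t"])
E
```

```text
{'t': 0.0, 'q': array([ 1.52209763e+00,  3.59410726e-01,  1.10681549e-02, -3.93323650e-04,
       -1.22412194e+00, -2.88107649e-01]), 'qd': array([ 0.00181671, -0.00096955, -0.00035276, -0.00086283,  0.00027879,
        0.00053165]), 'joint_efforts': array([-4.70285122e-04, -5.82717669e+01,  2.93054473e+01,  6.99723065e+00,
        6.97717478e-03, -1.59897422e-04]), 'eef_pos': array([0.22289872, 0.63654456, 0.1923036 ]), 'ee_rot': array([ 3.13988815e+00, -1.19540068e-04, -3.36940192e-01]), 'force': array([-1.36456123,  0.15794062,  0.2767654 ]), 'moment': array([0.01982304, 0.00693982, 0.00882471]), 'gripper_force': 0.0, 'width': 0.08734889677277007}
top lockbox [([0.6313, 0.0412, 0.0759], 0.57)]
top dial_axis [([0.6297, 0.0438, 0.0642], 0.83)]
top handle_mid [([0.6155, 0.0341, 0.1199], 0.54), ([0.6311, 0.0426, 0.0753], 0.39)]
top mark_red [([0.6286, 0.0498, 0.069], 0.62)]
top mark_blue [([0.6297, 0.0417, 0.0681], 0.82)]
top mark_green [([0.6285, 0.0435, 0.0712], 0.79)]
top tube_rack_mid [([0.7078, 0.2049, 0.0556], 0.85)]
top reagent_mid [([0.6735, -0.1168, 0.0889], 0.76)]
top slide_box_mid [([0.5227, -0.1668, 0.0373], 0.7)]
scene lockbox [([0.663, 0.0681, 0.0722], 0.68)]
scene dial_axis [([0.6466, 0.053, 0.0679], 0.56)]
scene handle_mid [([0.6177, 0.041, 0.1099], 0.74)]
scene mark_red [([0.6559, 0.0558, 0.0686], 0.23)]
scene mark_blue [([0.6577, 0.0548, 0.0735], 0.62)]
scene mark_green [([0.6559, 0.0543, 0.0674], 0.71)]
scene tube_rack_mid [([0.7335, 0.236, 0.058], 0.76)]
scene reagent_mid [([0.6968, -0.11, 0.0757], 0.84), ([0.6539, 0.054, 0.0662], 0.7)]
scene slide_box_mid [([0.5411, -0.1504, 0.0325], 0.96)]
1.0
```

View pics/top0.png

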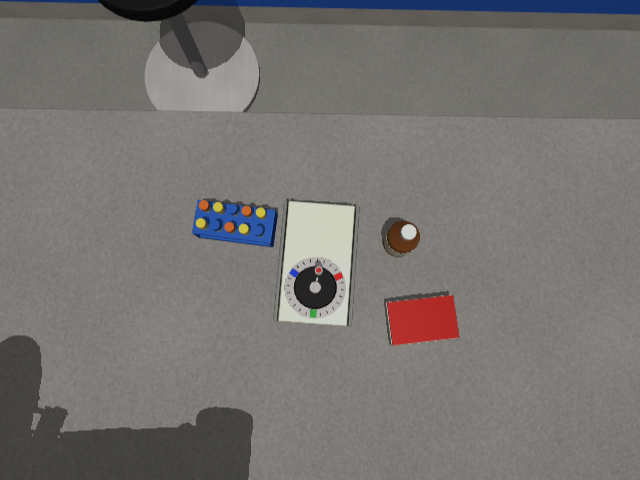

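The top view shows the dial at about (315,287), the handle cap (319,270), green (313,313), red (338,276) and blue (294,272). Next I'll refine these by colour blobs.

```bash
cat > h.py <<'E'
import numpy as np, cv2
from station import telemetry, eyes
def ray(c,px,z,cal=None):
    k=cal or eyes.calibration(c); R=cv2.Rodrigues(np.array(k["rvec"],float))[0]; t=np.array(k["tvec"],float).ravel()
    u=cv2.undistortPoints(np.array([[px]],float),np.array(k["mtx"]),None)[0,0]
    o=-R.T@t; d=R.T@np.array([u[0],u[1],1]); return (o+d*(z-o[2])/d[2])[:2]
def blobs(im,box):
    x0,y0,x1,y1=box; h=cv2.cvtColor(im[y0:y1,x0:x1],cv2.COLOR_RGB2HSV); H,S,V=cv2.split(h); out={}
    for n,m in dict(red=(H<8)|(H>172),green=(H>45)&(H<80),blue=(H>105)&(H<130)).items():
        m=(m&(S>130)&(V>60)).astype(np.uint8)
        _,_,st,ce=cv2.connectedComponentsWithStats(m)
        out[n]=[(int(st[i,4]),(ce[i]+[x0,y0]).round(2).tolist()) for i in range(1,len(st)) if st[i,4]>=12]
    return out
E
python3 - <<'E'
from h import *
im=eyes.grab_frame("top"); b=blobs(im,(280,250,350,325)); print(b)
for n,l in b.items():
    for a,p in l: print(n,a,ray("top",p,.070),ray("top",p,.122))
cv2.imwrite("pics/c.png",cv2.resize(im[190:340,230:430,::-1],(800,600),interpolation=cv2.INTER_CUBIC))
E
```

```text
{'red': [(17, [318.12, 269.59]), (45, [338.0, 276.0])], 'green': [(41, [312.56, 313.07])], 'blue': [(44, [293.77, 272.57])]}
red 17 [0.61785409 0.04188555] [0.612581   0.04190116]
red 45 [0.60567819 0.00275125] [0.60108911 0.00496532]
green 41 [0.53311995 0.05164237] [0.532607   0.05110986]
blue 44 [0.61143937 0.08953652] [0.60652665 0.08687522]
```

View pics/c.png

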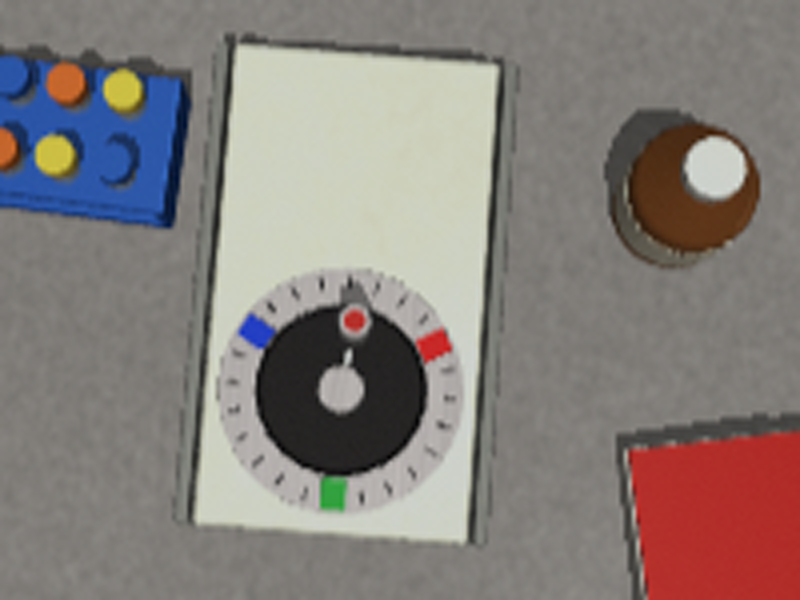

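The marks give the axis at (0.5834, 0.0480), box yaw -3.95° and the handle at (0.6126, 0.0419), so the dial starts at about 3.28 rad. I'll move above it now.

servo_tool([
  [[28.2,21.6,0,0],[28.2,21.6,0,0],[28.2,21.6,0,0],[28.2,21.6,0,0],[28.2,21.6,0,0],[28.2,21.6,0,0],[28.2,21.6,0,0],[28.2,21.6,0,0],[28.2,21.6,0,0],[28.2,21.6,0,0]],
], claw=-1)

```text
t: 1.88
eef_pos: [0.4185, 0.3385, 0.1936]
ee_rot: [-3.141, -0.0, -0.336]
force: [1.0, 0.0, 0.4]
width: 0.0874
gripper_force: 0.0
```

servo_tool([
  [[28.2,21.6,0,0],[28.2,21.6,0,0],[28.2,21.6,0,0],[28.2,21.6,0,0],[28.2,21.6,0,0],[28.2,21.6,0,0],[28.2,21.6,0,0],[28.2,21.6,0,0],[28.2,21.6,0,0],[28.2,21.6,0,0]],
])

```text
t: 2.72
eef_pos: [0.6134, 0.0413, 0.1935]
ee_rot: [-3.141, -0.0, -0.337]
force: [0.6, -0.3, 0.5]
width: 0.0876
gripper_force: 0.0
```

servo_tool([
  [[0,0,0,0.12],[0,0,0,0.12],[0,0,0,0.12],[0,0,0,0.12],[0,0,0,0.12],[0,0,0,0.12],[0,0,0,0.12],[0,0,0,0.12],[0,0,0,0.12],[0,0,0,0.12]],
])

```text
t: 3.55
eef_pos: [0.6126, 0.043, 0.1933]
ee_rot: [-3.141, 0.0, -1.543]
force: [0.1, -0.5, 0.0]
width: 0.0876
gripper_force: 0.0
```

servo_tool([
  [[0,0,0,0.103],[0,0,0,0],[0,0,0,0],[0,0,0,0],[0,0,0,0],[0,0,0,0],[0,0,0,0],[0,0,0,0],[0,0,0,0],[0,0,0,0]],
])

```text
t: 4.38
eef_pos: [0.6126, 0.0429, 0.1933]
ee_rot: [-3.142, 0.0, -1.64]
force: [-0.3, -0.4, 0.4]
width: 0.0878
gripper_force: 0.0
```

Run:
```python
from h import *
s=telemetry.get_state(); print(s["eef_pos"],s["ee_rot"],s["q"],s["force"])
cal=eyes.calibration("wrist"); im=eyes.grab_frame("wrist"); cv2.imwrite("pics/w1.png",im[:,:,::-1])
b=blobs(im,(0,0,640,480))
for n,l in b.items():
    for a,p in l: print(n,a,p,ray("wrist",p,.070,cal),ray("wrist",p,.122,cal))
```

```text
[0.61264515 0.04292077 0.19326861] [-3.14155202e+00  1.66437348e-05 -1.63957432e+00] [ 3.87562459e-01  2.59506612e-01 -1.29075979e-01  3.20601839e-06
 -1.18216992e+00 -4.56341672e-01] [-0.31930236 -0.35945614  0.43933308]
red 3530 [409.36, 17.55] [ 0.52981138 -0.1089793 ] [ 0.5426251  -0.09709331]
red 211 [321.15, 168.01] [0.60571844 0.00206046] [ 0.60596699 -0.00443435]
red 110 [316.34, 227.76] [0.61365331 0.0560868 ] [0.61258838 0.04064881]
green 184 [404.74, 216.55] [0.53271129 0.05100404] [0.54504498 0.03640742]
blue 177 [321.37, 261.55] [0.61119909 0.08968788] [0.61054042 0.06868778]
blue 1202 [248.32, 306.23] [0.68607347 0.13196247] [0.67302057 0.10396451]
blue 969 [221.13, 379.57] [0.72560891 0.21624285] [0.70601156 0.17429365]
blue 643 [262.77, 375.95] [0.68115707 0.21469883] [0.668918   0.17300523]
```

View pics/w1.png

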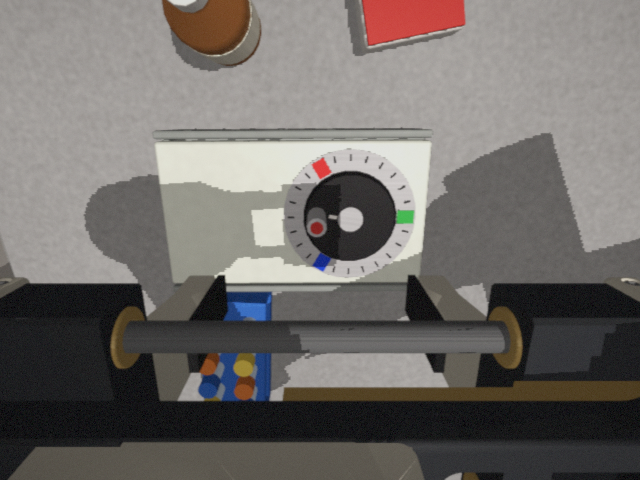

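The wrist view agrees: handle cap at (316,228) and marks in line with the top view. I'll descend and grip.

servo_tool([
  [[1.5,0,15,0],[0,0,15,0],[0,0,15,0],[0,0,15,0],[0,0,15,0],[0,0,15,0],[0,0,10,0],[0,0,5,0],[0,0,0,0],[0,0,0,0]],
])

```text
t: 5.27
eef_pos: [0.6128, 0.0415, 0.0887]
ee_rot: [-3.141, -0.0, -1.64]
force: [0.7, 0.5, 0.2]
width: 0.0878
gripper_force: 0.0
```

servo_tool([
  [[0,0,0,0],[0,0,0,0],[0,0,0,0],[0,0,0,0],[0,0,0,0],[0,0,0,0],[0,0,0,0],[0,0,0,0],[0,0,0,0],[0,0,0,0]],
], claw=1, grip_force=15)

```text
t: 6.1
eef_pos: [0.6125, 0.0414, 0.0882]
ee_rot: [3.141, -0.0, -1.64]
force: [-0.5, 0.1, -0.3]
width: 0.0262
gripper_force: 0.0
```

servo_tool([
  [[0,0,0,0],[0,0,0,0],[0,0,0,0],[0,0,0,0],[0,0,0,0],[0,0,0,0],[0,0,0,0],[0,0,0,0],[0,0,0,0],[0,0,0,0]],
])

```text
t: 6.93
eef_pos: [0.6125, 0.0414, 0.0883]
ee_rot: [-3.142, 0.0, -1.64]
force: [0.1, 0.8, 0.1]
width: 0.0006
gripper_force: 0.0
```

The fingers shut on nothing, so I need to look.

Run:
```python
from h import *
im=eyes.grab_frame("scene"); k=eyes.calibration("scene")
p=lambda P:cv2.projectPoints(np.array([P],float),np.array(k["rvec"],float),np.array(k["tvec"],float),np.array(k["mtx"]),None)[0].ravel()
x,y=p((.6,.045,.1)).astype(int); print(x,y,p((.6125,.0414,.088)),p((.6126,.0413,.122)))
c=im[max(0,y-75):y+75,max(0,x-100):x+100]
w=eyes.grab_frame("wrist"); 
out=np.hstack([cv2.resize(c,(400,300),interpolation=3),cv2.resize(w,(400,300),interpolation=3)])
cv2.imwrite("pics/s1.png",out[:,:,::-1])
print(blobs(w,(200,100,500,330)))
```

```text
354 226 [348.48050777 233.3535314 ] [349.19300261 217.85138012]
{'red': [(482, [323.57, 192.79]), (54, [316.0, 291.5])], 'green': [(394, [444.53, 261.12])], 'blue': []}
```

View pics/s1.png

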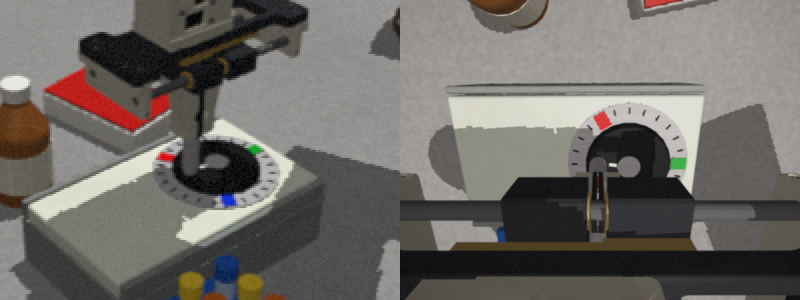

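Run:
```python
from h import *
cal=eyes.calibration("wrist"); w=eyes.grab_frame("wrist")
for p in ([323.57,192.79],[444.53,261.12]): print(ray("wrist",p,.07,cal))
print(ray("wrist",[316,291.5],.122,cal), ray("wrist",[316,262],.084,cal))
s=eyes.grab_frame("scene")
out=np.hstack([cv2.resize(s[150:270,304:384],(400,600),interpolation=3),cv2.resize(w[160:400,240:400],(400,600),interpolation=3)])
cv2.imwrite("pics/s2.png",out[:,:,::-1]); print(telemetry.get_state()["width"])
```

```text
[0.60561934 0.00211057]
[0.53240736 0.05084205]
[0.61272208 0.0402259 ] [0.61275585 0.04020089]
0.0006153783606225778
```

View pics/s2.png

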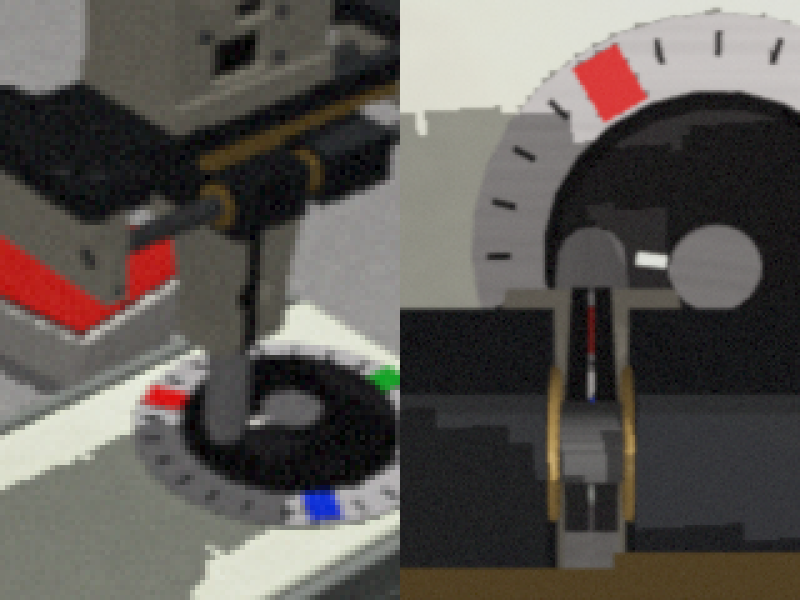

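The fingers look as if they ended above the sleeve. I'll open them and measure where the tips really are.

servo_tool([
  [[0,0,0,0],[0,0,0,0],[0,0,0,0],[0,0,0,0],[0,0,0,0],[0,0,0,0],[0,0,0,0],[0,0,0,0],[0,0,0,0],[0,0,0,0]],
], claw=-0.2)

```text
t: 7.97
eef_pos: [0.6125, 0.0414, 0.0882]
ee_rot: [3.142, 0.0, -1.64]
force: [-0.4, 0.0, 0.4]
width: 0.0523
gripper_force: 0.0
```

Run:
```python
from h import *
st=telemetry.get_state(); print(st["eef_pos"],st["width"],st["force"])
s=eyes.grab_frame("scene"); k=eyes.calibration("scene")
p=lambda P:cv2.projectPoints(np.array([P],float),np.array(k["rvec"],float),np.array(k["tvec"],float),np.array(k["mtx"]),None)[0].ravel()
x0,y0,f=300,140,5
im=cv2.resize(s[y0:y0+120,x0:x0+160],(800,600),interpolation=3)[:,:,::-1].copy()
e=st["eef_pos"]; d=np.array([-.998,.069,0])*st["width"]/2
for z,c in ((e[2],(0,255,255)),(e[2]+.032,(255,0,255))):
    for sg in (-1,1):
        q=np.array([*(e+sg*d)[:2],z]); a=(p(q)-[x0,y0])*f; cv2.circle(im,tuple(int(v) for v in a),4,c,-1)
cv2.imwrite("pics/s3.png",im)
```

```text
[0.61252796 0.04144464 0.08824724] 0.0523204384362413 [-0.41450502  0.01531536  0.41857941]
```

View pics/s3.png

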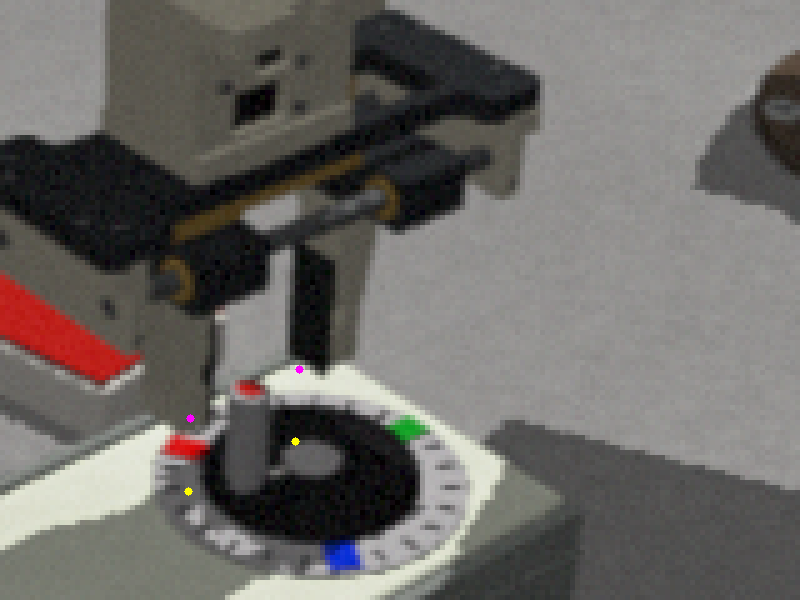

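The real fingertips sit about 32 mm above the reported TCP, at the magenta dots (190,420) and (299,370). The sides are right. I'll lower 28 mm and grip.

servo_tool([
  [[0,0,4,0],[0,0,4,0],[0,0,4,0],[0,0,4,0],[0,0,4,0],[0,0,4,0],[0,0,2,0],[0,0,2,0],[0,0,0,0],[0,0,0,0]],
])

```text
t: 8.85
eef_pos: [0.6126, 0.0414, 0.0602]
ee_rot: [3.142, -0.0, -1.64]
force: [0.2, 0.3, -0.4]
width: 0.0525
gripper_force: 0.0
```

servo_tool([
  [[0,0,0,0],[0,0,0,0],[0,0,0,0],[0,0,0,0],[0,0,0,0],[0,0,0,0],[0,0,0,0],[0,0,0,0],[0,0,0,0],[0,0,0,0]],
], claw=1, grip_force=15)

```text
t: 9.68
eef_pos: [0.6125, 0.0415, 0.0603]
ee_rot: [3.142, -0.0, -1.64]
force: [-1.1, -1.3, 1.2]
width: 0.0156
gripper_force: 15.0
```

Run:
```python
from h import *
st=telemetry.get_state(); print(st["eef_pos"],st["width"],st["force"],st["gripper_force"])
s=eyes.grab_frame("scene")
im=cv2.resize(s[160:260,310:390],(480,600),interpolation=3)[:,:,::-1]
cv2.imwrite("pics/s4.png",im)
```

```text
[0.6124824  0.04145958 0.06030947] 0.015647759924411163 [-1.14231507 -1.26738302  1.20680657] 15.000122487545013
```

View pics/s4.png

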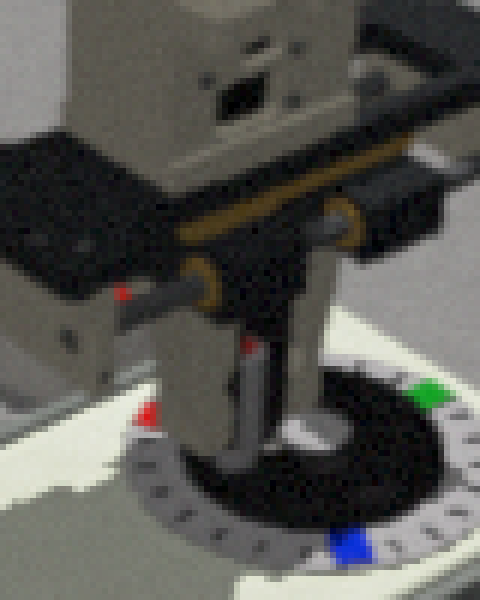

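The handle is held: width 15.6 mm, force 15 N. Now a row planner for the dial circle.

```bash
cat > plan.py <<'E'
import sys, json
from h import *
# plan.py ax ay rear_bias_mm th0 n th1 n ... : piecewise ramps in deg, rounded rows from the last commanded angle
ax,ay,b=map(float,sys.argv[1:4]); a=list(map(float,sys.argv[4:]))
ux=np.array([-.069,-.998]); uy=np.array([-.998,.069])
def now():
    s=telemetry.get_state(); r=(s["eef_pos"][:2]-[ax,ay])*1e3; p=np.array([r@ux,r@uy])
    print("r %.1f th %.1f tool %s F tool %s"%(np.hypot(*p),np.degrees(np.arctan2(-p[0],p[1]))%360,p.round(1),(np.array([s["force"][:2]@ux,s["force"][:2]@uy])).round(1)),"t %.2f"%s["t"]); return p
p=now(); th=[]; 
for i in range(0,len(a)-2,2): th+=list(np.linspace(a[i],a[i+2],int(a[i+1])+1)[1:])
rows=[]
for t in np.radians(th):
    q=np.array([-30*np.sin(t),30*np.cos(t)-b]); d=(q-p).round(1); p=p+d; rows.append([*d.tolist(),0,0])
for i in range(0,len(rows),10): print(json.dumps(rows[i:i+10]))
E
python3 plan.py .5833 .0478 1 188.4 70 960
```

```text
r 29.9 th 188.4 tool [  4.4 -29.5] F tool [0.2 0.3] t 9.73
[[5.6, 0.3, 0, 0], [5.2, 2.4, 0, 0], [4.7, 3.4, 0, 0], [3.9, 4.2, 0, 0], [3.1, 4.9, 0, 0], [2.1, 5.4, 0, 0], [1.0, 5.6, 0, 0], [-0.2, 5.8, 0, 0], [-1.2, 5.6, 0, 0], [-2.2, 5.3, 0, 0]]
[[-3.3, 4.8, 0, 0], [-4.0, 4.1, 0, 0], [-4.8, 3.2, 0, 0], [-5.3, 2.2, 0, 0], [-5.7, 1.2, 0, 0], [-5.7, 0.0, 0, 0], [-5.7, -1.0, 0, 0], [-5.4, -2.1, 0, 0], [-4.9, -3.1, 0, 0], [-4.1, -3.9, 0, 0]]
[[-3.4, -4.7, 0, 0], [-2.4, -5.2, 0, 0], [-1.4, -5.6, 0, 0], [-0.2, -5.8, 0, 0], [0.8, -5.7, 0, 0], [2.0, -5.4, 0, 0], [2.9, -5.0, 0, 0], [3.8, -4.3, 0, 0], [4.6, -3.5, 0, 0], [5.1, -2.6, 0, 0]]
[[5.6, -1.5, 0, 0], [5.7, -0.4, 0, 0], [5.8, 0.6, 0, 0], [5.5, 1.8, 0, 0], [5.0, 2.7, 0, 0], [4.4, 3.7, 0, 0], [3.7, 4.5, 0, 0], [2.7, 5.1, 0, 0], [1.7, 5.5, 0, 0], [0.6, 5.7, 0, 0]]
[[-0.4, 5.7, 0, 0], [-1.6, 5.6, 0, 0], [-2.6, 5.1, 0, 0], [-3.6, 4.6, 0, 0], [-4.3, 3.8, 0, 0], [-5.0, 2.8, 0, 0], [-5.4, 1.9, 0, 0], [-5.7, 0.8, 0, 0], [-5.8, -0.3, 0, 0], [-5.6, -1.4, 0, 0]]
[[-5.2, -2.4, 0, 0], [-4.7, -3.4, 0, 0], [-3.9, -4.2, 0, 0], [-3.0, -4.9, 0, 0], [-2.1, -5.4, 0, 0], [-1.0, -5.7, 0, 0], [0.2, -5.8, 0, 0], [1.2, -5.6, 0, 0], [2.2, -5.3, 0, 0], [3.3, -4.7, 0, 0]]
[[4.1, -4.1, 0, 0], [4.8, -3.2, 0, 0], [5.3, -2.2, 0, 0], [5.6, -1.2, 0, 0], [5.8, -0.0, 0, 0], [5.7, 1.0, 0, 0], [5.3, 2.1, 0, 0], [4.9, 3.1, 0, 0], [4.2, 4.0, 0, 0], [3.3, 4.6, 0, 0]]
```

servo_tool([
  [[5.6,0.3,0,0],[5.2,2.4,0,0],[4.7,3.4,0,0],[3.9,4.2,0,0],[3.1,4.9,0,0],[2.1,5.4,0,0],[1.0,5.6,0,0],[-0.2,5.8,0,0],[-1.2,5.6,0,0],[-2.2,5.3,0,0]],
])

```text
t: 10.57
eef_pos: [0.5675, 0.022, 0.0603]
ee_rot: [3.141, -0.001, -1.64]
force: [1.3, -0.2, -0.1]
width: 0.016
gripper_force: 15.0
```

servo_tool([
  [[-3.3,4.8,0,0],[-4.0,4.1,0,0],[-4.8,3.2,0,0],[-5.3,2.2,0,0],[-5.7,1.2,0,0],[-5.7,0.0,0,0],[-5.7,-1.0,0,0],[-5.4,-2.1,0,0],[-4.9,-3.1,0,0],[-4.1,-3.9,0,0]],
])

```text
t: 11.4
eef_pos: [0.5668, 0.0729, 0.0603]
ee_rot: [-3.141, 0.001, -1.639]
force: [-1.3, -0.9, 0.4]
width: 0.0152
gripper_force: 15.0
```

servo_tool([
  [[-3.4,-4.7,0,0],[-2.4,-5.2,0,0],[-1.4,-5.6,0,0],[-0.2,-5.8,0,0],[0.8,-5.7,0,0],[2.0,-5.4,0,0],[2.9,-5.0,0,0],[3.8,-4.3,0,0],[4.6,-3.5,0,0],[5.1,-2.6,0,0]],
])

```text
t: 12.23
eef_pos: [0.6123, 0.0556, 0.0601]
ee_rot: [3.14, -0.001, -1.64]
force: [-8.2, -1.5, 6.8]
width: 0.0157
gripper_force: 15.0
```

```bash
python3 plan.py .5833 .0478 1 0
python3 - <<'E'
from h import *
im=eyes.grab_frame("wrist"); cal=eyes.calibration("wrist")
for n,l in blobs(im,(150,100,520,400)).items():
    for a,p in l: print(n,a,p,ray("wrist",p,.07,cal),ray("wrist",p,.122,cal))
E
```

```text
r 30.0 th 160.9 tool [ -9.8 -28.4] F tool [2.1 8.1] t 12.23
red 643 [321.84, 174.26] [6.05989162e-01 5.21665995e-04] [ 0.60637965 -0.00684947]
red 154 [317.07, 316.78] [0.61404152 0.08160807] [0.61211902 0.05094542]
green 524 [462.55, 255.02] [0.53273151 0.04945808] [0.55416475 0.02803029]
```

servo_tool([
  [[5.6,-1.5,0,0],[5.7,-0.4,0,0],[5.8,0.6,0,0],[5.5,1.8,0,0],[5.0,2.7,0,0],[4.4,3.7,0,0],[3.7,4.5,0,0],[2.7,5.1,0,0],[1.7,5.5,0,0],[0.6,5.7,0,0]],
])

```text
t: 13.12
eef_pos: [0.583, 0.0177, 0.0603]
ee_rot: [-3.14, 0.0, -1.64]
force: [0.5, 1.2, -0.2]
width: 0.0155
gripper_force: 15.0
```

servo_tool([
  [[-0.4,5.7,0,0],[-1.6,5.6,0,0],[-2.6,5.1,0,0],[-3.6,4.6,0,0],[-4.3,3.8,0,0],[-5.0,2.8,0,0],[-5.4,1.9,0,0],[-5.7,0.8,0,0],[-5.8,-0.3,0,0],[-5.6,-1.4,0,0]],
])

```text
t: 13.95
eef_pos: [0.5561, 0.0608, 0.0603]
ee_rot: [3.141, 0.0, -1.64]
force: [-2.2, 0.4, 3.6]
width: 0.0152
gripper_force: 15.0
```

```bash
python3 plan.py .5833 .0478 1 740 40 960
```

```text
r 30.1 th 21.5 tool [-11.1  28. ] F tool [-0.2  2.2] t 13.95
[[-1.9, -1.9, 0, 0], [-2.5, -1.4, 0, 0], [-2.4, -1.6, 0, 0], [-2.2, -1.8, 0, 0], [-2.1, -2.0, 0, 0], [-1.8, -2.3, 0, 0], [-1.6, -2.3, 0, 0], [-1.4, -2.6, 0, 0], [-1.1, -2.6, 0, 0], [-0.9, -2.8, 0, 0]]
[[-0.6, -2.8, 0, 0], [-0.4, -2.8, 0, 0], [-0.0, -2.9, 0, 0], [0.2, -2.9, 0, 0], [0.5, -2.8, 0, 0], [0.7, -2.8, 0, 0], [1.0, -2.7, 0, 0], [1.3, -2.6, 0, 0], [1.5, -2.4, 0, 0], [1.8, -2.3, 0, 0]]
[[1.9, -2.1, 0, 0], [2.2, -1.9, 0, 0], [2.3, -1.7, 0, 0], [2.5, -1.5, 0, 0], [2.6, -1.2, 0, 0], [2.7, -1.0, 0, 0], [2.8, -0.7, 0, 0], [2.8, -0.5, 0, 0], [2.9, -0.1, 0, 0], [2.9, 0.1, 0, 0]]
[[2.8, 0.4, 0, 0], [2.8, 0.6, 0, 0], [2.7, 1.0, 0, 0], [2.7, 1.2, 0, 0], [2.5, 1.4, 0, 0], [2.3, 1.6, 0, 0], [2.2, 1.9, 0, 0], [2.0, 2.1, 0, 0], [1.8, 2.3, 0, 0], [1.5, 2.4, 0, 0]]
```

servo_tool([
  [[-5.2,-2.4,0,0],[-4.7,-3.4,0,0],[-3.9,-4.2,0,0],[-3.0,-4.9,0,0],[-2.1,-5.4,0,0],[-1.0,-5.7,0,0],[0.2,-5.8,0,0],[1.2,-5.6,0,0],[2.2,-5.3,0,0],[3.3,-4.7,0,0]],
])

```text
t: 14.78
eef_pos: [0.605, 0.0685, 0.0601]
ee_rot: [3.14, -0.001, -1.64]
force: [-4.0, -3.4, 5.3]
width: 0.0158
gripper_force: 15.0
```

servo_tool([
  [[4.1,-4.1,0,0],[4.8,-3.2,0,0],[5.3,-2.2,0,0],[5.6,-1.2,0,0],[5.8,0.0,0,0],[5.7,1.0,0,0],[5.3,2.1,0,0],[4.9,3.1,0,0],[4.2,4.0,0,0],[3.3,4.6,0,0]],
])

```text
t: 15.62
eef_pos: [0.5982, 0.0215, 0.0603]
ee_rot: [-3.14, 0.002, -1.64]
force: [-1.1, 4.5, 0.1]
width: 0.0157
gripper_force: 15.0
```

```bash
python3 plan.py .5833 .0478 1 960 40 480
python3 - <<'E'
from h import *
im=eyes.grab_frame("wrist"); cal=eyes.calibration("wrist")
for n,l in blobs(im,(150,60,520,400)).items():
    for a,p in l: print(n,a,p,ray("wrist",p,.07,cal),ray("wrist",p,.122,cal))
im=eyes.grab_frame("top"); print(blobs(im,(280,250,350,325)))
E
```

```text
r 30.2 th 236.5 tool [ 25.2 -16.7] F tool [-4.4  1.4] t 15.62
[[-2.9, -4.4, 0, 0], [-4.6, -4.2, 0, 0], [-5.5, -3.1, 0, 0], [-5.9, -2.0, 0, 0], [-6.3, -0.6, 0, 0], [-6.2, 0.6, 0, 0], [-6.0, 2.0, 0, 0], [-5.4, 3.1, 0, 0], [-4.7, 4.2, 0, 0], [-3.7, 5.1, 0, 0]]
[[-2.5, 5.7, 0, 0], [-1.3, 6.1, 0, 0], [-0.0, 6.3, 0, 0], [1.3, 6.1, 0, 0], [2.5, 5.8, 0, 0], [3.7, 5.0, 0, 0], [4.7, 4.2, 0, 0], [5.4, 3.2, 0, 0], [6.0, 1.9, 0, 0], [6.2, 0.7, 0, 0]]
[[6.3, -0.7, 0, 0], [5.9, -1.9, 0, 0], [5.5, -3.2, 0, 0], [4.6, -4.2, 0, 0], [3.7, -5.0, 0, 0], [2.6, -5.8, 0, 0], [1.3, -6.1, 0, 0], [-0.0, -6.3, 0, 0], [-1.3, -6.1, 0, 0], [-2.6, -5.7, 0, 0]]
[[-3.7, -5.1, 0, 0], [-4.6, -4.2, 0, 0], [-5.5, -3.1, 0, 0], [-5.9, -2.0, 0, 0], [-6.3, -0.6, 0, 0], [-6.2, 0.6, 0, 0], [-6.0, 2.0, 0, 0], [-5.4, 3.1, 0, 0], [-4.7, 4.2, 0, 0], [-3.7, 5.1, 0, 0]]
red 555 [300.95, 240.9] [0.60416859 0.00140532] [ 0.60053496 -0.0160705 ]
red 135 [316.27, 317.05] [0.59920539 0.04801412] [0.5969979  0.01714552]
blue 370 [303.81, 377.22] [0.6096622  0.08882599] [0.60445001 0.04623033]
{'red': [], 'green': [], 'blue': []}
```

```bash
python3 - <<'E'
from h import *
im=eyes.grab_frame("scene"); cal=eyes.calibration("scene")
for n,l in blobs(im,(310,190,400,270)).items():
    for a,p in l: print(n,a,p,ray("scene",p,.07,cal),ray("scene",p,.122,cal))
w=eyes.grab_frame("wrist")
out=np.hstack([cv2.resize(im[170:270,310:390],(400,500),interpolation=3),cv2.resize(w[200:360,250:378],(400,500),interpolation=3)])
cv2.imwrite("pics/s5.png",out[:,:,::-1])
E
python3 plan.py .5833 .0478 1 0
```

```text
red 28 [329.39, 207.89] [ 0.55764418 -0.06750664] [ 0.61589808 -0.0070979 ]
red 29 [313.79, 211.97] [ 0.59226707 -0.0772149 ] [ 0.64693997 -0.01580205]
red 29 [336.86, 229.24] [ 0.60050821 -0.00099864] [0.65432874 0.05253127]
green 20 [380.6, 225.4] [0.52733658 0.04656942] [0.58872515 0.09517943]
blue 36 [367.86, 250.58] [0.60617361 0.08557143] [0.65940818 0.13014752]
r 30.2 th 237.5 tool [ 25.5 -16.2] F tool [-4.4  3.2] t 15.82
```

View pics/s5.png

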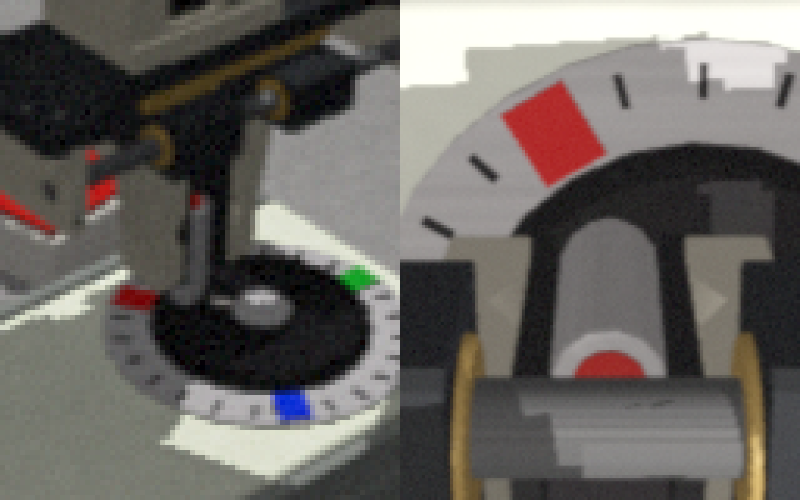

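The picture shows the handle held centred and pointing at red; in the wrist view the bar partly hides the cap. The dial is at about 237.5°, on red. Reversing now, anticlockwise.

servo_tool([
  [[-3.7,-5.1,0,0],[-4.6,-4.2,0,0],[-5.5,-3.1,0,0],[-5.9,-2.0,0,0],[-6.3,-0.6,0,0],[-6.2,0.6,0,0],[-6.0,2.0,0,0],[-5.4,3.1,0,0],[-4.7,4.2,0,0],[-3.7,5.1,0,0]],
])

```text
t: 16.65
eef_pos: [0.601, 0.0721, 0.0602]
ee_rot: [3.141, -0.001, -1.64]
force: [-3.3, -4.7, 2.8]
width: 0.0156
gripper_force: 15.0
```

servo_tool([
  [[-2.5,5.7,0,0],[-1.3,6.1,0,0],[0,6.3,0,0],[1.3,6.1,0,0],[2.5,5.8,0,0],[3.7,5.0,0,0],[4.7,4.2,0,0],[5.4,3.2,0,0],[6.0,1.9,0,0],[6.2,0.7,0,0]],
])

```text
t: 17.48
eef_pos: [0.5532, 0.0493, 0.0603]
ee_rot: [3.14, -0.0, -1.64]
force: [-3.6, 0.5, 3.5]
width: 0.0156
gripper_force: 15.0
```

servo_tool([
  [[6.3,-0.7,0,0],[5.9,-1.9,0,0],[5.5,-3.2,0,0],[4.6,-4.2,0,0],[3.7,-5.0,0,0],[2.6,-5.8,0,0],[1.3,-6.1,0,0],[0,-6.3,0,0],[-1.3,-6.1,0,0],[-2.6,-5.7,0,0]],
])

```text
t: 18.32
eef_pos: [0.5985, 0.0216, 0.0602]
ee_rot: [-3.141, 0.001, -1.64]
force: [-4.5, 6.0, 3.1]
width: 0.0155
gripper_force: 15.0
```

```bash
python3 plan.py .5833 .0478 1 600 10 480
```

```text
r 30.3 th 235.9 tool [ 25.1 -17. ] F tool [-5.7  4.9] t 18.32
[[-2.8, -4.1, 0, 0], [-4.6, -4.2, 0, 0], [-5.5, -3.1, 0, 0], [-5.9, -1.9, 0, 0], [-6.3, -0.7, 0, 0], [-6.2, 0.7, 0, 0], [-6.0, 1.9, 0, 0], [-5.4, 3.1, 0, 0], [-4.7, 4.2, 0, 0], [-3.6, 5.1, 0, 0]]
```

servo_tool([
  [[-3.7,-5.1,0,0],[-4.6,-4.2,0,0],[-5.5,-3.1,0,0],[-5.9,-1.9,0,0],[-6.3,-0.7,0,0],[-6.2,0.7,0,0],[-6.0,1.9,0,0],[-5.4,3.1,0,0],[-4.7,4.2,0,0],[-3.6,5.1,0,0]],
])

```text
t: 19.15
eef_pos: [0.6007, 0.0723, 0.0602]
ee_rot: [3.14, -0.002, -1.639]
force: [-2.7, -5.4, 2.6]
width: 0.0155
gripper_force: 15.0
```

```bash
python3 plan.py .5833 .0478 1 480 20 710;python3 plan.py .5833 .0478 1 480
```

```text
r 30.0 th 121.5 tool [-25.6 -15.7] F tool [5.6 2.3] t 19.15
[[3.2, -5.2, 0, 0], [4.4, -4.1, 0, 0], [5.1, -3.1, 0, 0], [5.7, -2.0, 0, 0], [5.9, -0.9, 0, 0], [6.0, 0.4, 0, 0], [5.8, 1.5, 0, 0], [5.4, 2.7, 0, 0], [4.8, 3.6, 0, 0], [3.9, 4.6, 0, 0]]
[[2.9, 5.2, 0, 0], [1.9, 5.8, 0, 0], [0.6, 5.9, 0, 0], [-0.5, 6.0, 0, 0], [-1.8, 5.8, 0, 0], [-2.8, 5.3, 0, 0], [-3.8, 4.6, 0, 0], [-4.7, 3.8, 0, 0], [-5.4, 2.7, 0, 0], [-5.8, 1.6, 0, 0]]
r 30.0 th 121.5 tool [-25.6 -15.7] F tool [5.6 2.3] t 19.15
```

On blue (121.5°). Now clockwise towards green, stopping short at -28° to begin feeling.

```bash
python3 plan.py .5833 .0478 1 480 19 692 1 692
```

```text
r 30.0 th 121.5 tool [-25.6 -15.7] F tool [5.6 2.3] t 19.15
[[3.0, -5.0, 0, 0], [4.3, -4.0, 0, 0], [4.9, -3.1, 0, 0], [5.5, -2.1, 0, 0], [5.7, -1.0, 0, 0], [5.9, 0.1, 0, 0], [5.6, 1.3, 0, 0], [5.4, 2.3, 0, 0], [4.8, 3.4, 0, 0], [4.0, 4.2, 0, 0]]
[[3.2, 4.9, 0, 0], [2.1, 5.4, 0, 0], [1.1, 5.7, 0, 0], [-0.1, 5.8, 0, 0], [-1.1, 5.8, 0, 0], [-2.3, 5.3, 0, 0], [-3.3, 4.9, 0, 0], [-4.1, 4.1, 0, 0], [-4.9, 3.2, 0, 0], [0.0, -0.0, 0, 0]]
```

servo_tool([
  [[3.4,-4.7,0,0],[4.3,-4.0,0,0],[4.9,-3.1,0,0],[5.5,-2.1,0,0],[5.7,-1.0,0,0],[5.9,0.1,0,0],[5.6,1.3,0,0],[5.4,2.3,0,0],[4.8,3.4,0,0],[4.0,4.2,0,0]],
])

```text
t: 19.98
eef_pos: [0.6016, 0.0238, 0.0602]
ee_rot: [-3.141, 0.001, -1.64]
force: [-2.0, 5.2, 1.8]
width: 0.0154
gripper_force: 15.0
```

servo_tool([
  [[3.2,4.9,0,0],[2.1,5.4,0,0],[1.1,5.7,0,0],[-0.1,5.8,0,0],[-1.1,5.8,0,0],[-2.3,5.3,0,0],[-3.3,4.9,0,0],[-4.1,4.1,0,0],[-4.9,3.2,0,0],[0,0,0,0]],
])

```text
t: 20.82
eef_pos: [0.5556, 0.0361, 0.0602]
ee_rot: [3.14, -0.0, -1.639]
force: [-5.5, -2.1, 4.9]
width: 0.0156
gripper_force: 15.0
```

```bash
python3 plan.py .5833 .0478 1 692
```

```text
r 30.1 th 333.2 tool [13.6 26.9] F tool [2.5 5.3] t 20.82
```

servo_tool([
  [[0,0.5,0,0],[0,0.5,0,0],[0,0.5,0,0],[0,0.5,0,0],[0,0.5,0,0],[0,0.5,0,0],[0,0.5,0,0],[0,0,0,0],[0,0,0,0],[0,0,0,0]],
])

```text
t: 21.65
eef_pos: [0.555, 0.0364, 0.0604]
ee_rot: [-3.139, 0.001, -1.64]
force: [4.7, 1.6, -4.5]
width: 0.0151
gripper_force: 15.0
```

```bash
python3 plan.py .5833 .0478 1 692
```

```text
r 30.5 th 334.2 tool [13.3 27.5] F tool [-2.  -4.6] t 21.65
```

servo_tool([
  [[0,0.5,0,0],[0,0.5,0,0],[0,0.5,0,0],[0,0.5,0,0],[0,0.5,0,0],[0,0.5,0,0],[0,0.5,0,0],[0,0,0,0],[0,0,0,0],[0,0,0,0]],
])

```text
t: 22.48
eef_pos: [0.552, 0.0367, 0.0604]
ee_rot: [-3.138, 0.001, -1.64]
force: [7.1, 0.1, -5.4]
width: 0.0155
gripper_force: 15.0
```

```bash
python3 plan.py .5833 .0478 1 692
```

```text
r 33.3 th 336.6 tool [13.2 30.5] F tool [-0.6 -7.1] t 22.48
```

servo_tool([
  [[-0.4,0.3,0,0],[-0.4,0.3,0,0],[-0.4,0.3,0,0],[-0.4,0.3,0,0],[-0.4,0.3,0,0],[-0.4,0.4,0,0],[0,0,0,0],[0,0,0,0],[0,0,0,0],[0,0,0,0]],
])

```text
t: 23.32
eef_pos: [0.551, 0.0388, 0.0604]
ee_rot: [-3.137, 0.001, -1.639]
force: [10.0, -2.3, -8.1]
width: 0.0162
gripper_force: 15.0
```

```bash
cat > chk.py <<'E'
from h import *
s=telemetry.get_state(); ux=np.array([-.069,-.998]); uy=np.array([-.998,.069]); r=(s["eef_pos"][:2]-[.5833,.0478])*1e3
x,y=r@ux,r@uy; th=-np.degrees(np.arcsin(x/30)); print("th %.1f cover %.2f F %.1f %.1f t %.1f"%(th,y-30*np.cos(np.radians(th)),s["force"][:2]@ux,s["force"][:2]@uy,s["t"]))
E
python3 chk.py
```

```text
th -22.0 cover 3.82 F 1.6 -10.2 t 23.3
```

servo_tool([
  [[-0.4,0.2,0,0],[-0.4,0.2,0,0],[-0.4,0.1,0,0],[-0.4,0.2,0,0],[-0.4,0.1,0,0],[-0.4,0.1,0,0],[0,0,0,0],[0,0,0,0],[0,0,0,0],[0,0,0,0]],
])

```text
t: 24.15
eef_pos: [0.5503, 0.041, 0.0604]
ee_rot: [-3.137, 0.001, -1.639]
force: [11.8, -4.4, -9.0]
width: 0.0157
gripper_force: 15.0
```

```bash
python3 chk.py
```

```text
th -17.5 cover 3.82 F 3.5 -12.1 t 24.1
```

servo_tool([
  [[-0.4,0.1,0,0],[-0.4,0.1,0,0],[-0.4,0,0,0],[-0.4,0.1,0,0],[-0.4,0.1,0,0],[-0.5,0,0,0],[0,0,0,0],[0,0,0,0],[0,0,0,0],[0,0,0,0]],
])

```text
t: 24.98
eef_pos: [0.5498, 0.0434, 0.0604]
ee_rot: [-3.138, 0.0, -1.639]
force: [10.7, -4.5, -7.8]
width: 0.0152
gripper_force: 15.0
```

```bash
python3 chk.py
```

```text
th -13.0 cover 3.84 F 3.7 -11.0 t 25.0
```

servo_tool([
  [[-0.4,0.1,0,0],[-0.4,0.1,0,0],[-0.4,0.1,0,0],[-0.4,0.1,0,0],[-0.5,0.1,0,0],[-0.5,0,0,0],[0,0,0,0],[0,0,0,0],[0,0,0,0],[0,0,0,0]],
])

```text
t: 25.82
eef_pos: [0.5495, 0.0457, 0.0604]
ee_rot: [-3.138, -0.0, -1.639]
force: [11.4, -6.3, -8.4]
width: 0.0159
gripper_force: 15.0
```

```bash
python3 chk.py
```

```text
th -8.5 cover 3.89 F 5.5 -11.8 t 25.8
```

servo_tool([
  [[-0.4,0,0,0],[-0.4,0.1,0,0],[-0.4,0,0,0],[-0.4,0.1,0,0],[-0.5,0,0,0],[-0.5,0,0,0],[0,0,0,0],[0,0,0,0],[0,0,0,0],[0,0,0,0]],
])

```text
t: 26.65
eef_pos: [0.5494, 0.0482, 0.0604]
ee_rot: [-3.138, -0.0, -1.639]
force: [11.7, -6.8, -8.1]
width: 0.0156
gripper_force: 15.0
```

```bash
python3 chk.py
```

```text
th -3.7 cover 3.89 F 5.9 -12.2 t 26.6
```

servo_tool([
  [[-0.4,0,0,0],[-0.4,0,0,0],[-0.4,0,0,0],[-0.4,0,0,0],[-0.5,0,0,0],[-0.5,0,0,0],[0,0,0,0],[0,0,0,0],[0,0,0,0],[0,0,0,0]],
])

```text
t: 27.48
eef_pos: [0.5495, 0.0503, 0.0604]
ee_rot: [-3.138, -0.001, -1.64]
force: [11.7, -8.5, -8.6]
width: 0.0154
gripper_force: 15.0
```

```bash
python3 chk.py
```

```text
th 0.3 cover 3.95 F 7.7 -12.3 t 27.5
```

servo_tool([
  [[-0.4,-0.1,0,0],[-0.4,-0.1,0,0],[-0.4,-0.1,0,0],[-0.4,0,0,0],[-0.5,-0.1,0,0],[-0.5,-0.1,0,0],[0,0,0,0],[0,0,0,0],[0,0,0,0],[0,0,0,0]],
])

```text
t: 28.32
eef_pos: [0.549, 0.0539, 0.0604]
ee_rot: [-3.14, 0.0, -1.64]
force: [5.2, -1.8, -3.6]
width: 0.0151
gripper_force: 15.0
```

```bash
python3 chk.py
```

```text
th 7.1 cover 4.84 F 1.4 -5.3 t 28.3
```

It gave at about +7°: the cover slid past its play and the force fell to friction. Drawing it open.

servo_tool([
  [[0,0.6,0,0],[0,0.8,0,0],[0,1.0,0,0],[0,1.2,0,0],[0,1.2,0,0],[0,1.2,0,0],[0,1.2,0,0],[0,1.2,0,0],[0,1.2,0,0],[0,1.2,0,0]],
])

```text
t: 29.15
eef_pos: [0.5382, 0.0547, 0.0604]
ee_rot: [-3.14, 0.0, -1.64]
force: [4.8, -1.4, -2.6]
width: 0.0156
gripper_force: 15.0
```

```bash
python3 chk.py
```

```text
th 7.2 cover 15.76 F 1.1 -4.9 t 29.1
```

servo_tool([
  [[0,3,0,0],[0,6,0,0],[0,6,0,0],[0,6,0,0],[0,6,0,0],[0,6,0,0],[0,6,0,0],[0,6,0,0],[0,5,0,0],[0,3,0,0]],
])

```text
t: 29.98
eef_pos: [0.4846, 0.0583, 0.0604]
ee_rot: [-3.14, 0.0, -1.64]
force: [5.8, -1.9, -4.3]
width: 0.0156
gripper_force: 15.0
```

servo_tool([
  [[0,1,0,0],[0,1,0,0],[0,1,0,0],[0,1,0,0],[0,1,0,0],[0,1,0,0],[0,0.5,0,0],[0,0,0,0],[0,0,0,0],[0,0,0,0]],
])

```text
t: 30.82
eef_pos: [0.4787, 0.0589, 0.0604]
ee_rot: [-3.14, 0.0, -1.64]
force: [5.9, -2.0, -5.1]
width: 0.0154
gripper_force: 15.0
```

```bash
python3 chk.py
```

```text
th 7.3 cover 75.37 F 1.6 -6.0 t 30.8
```

Nearly at the stop, so I'll draw slowly until the stop is felt.

servo_tool([
  [[0,0.4,0,0],[0,0.4,0,0],[0,0.4,0,0],[0,0.4,0,0],[0,0.4,0,0],[0,0,0,0],[0,0,0,0],[0,0,0,0],[0,0,0,0],[0,0,0,0]],
])

```text
t: 31.65
eef_pos: [0.4787, 0.0595, 0.0605]
ee_rot: [-3.137, 0.001, -1.639]
force: [14.2, -3.6, -12.8]
width: 0.0154
gripper_force: 15.0
```

```bash
python3 chk.py
```

```text
th 8.4 cover 75.54 F 2.6 -14.4 t 31.6
```

servo_tool([
  [[-0.1,-0.6,0,0],[-0.1,-0.6,0,0],[-0.1,-0.6,0,0],[-0.1,-0.6,0,0],[0,-0.5,0,0],[0,0,0,0],[0,0,0,0],[0,0,0,0],[0,0,0,0],[0,0,0,0]],
])

```text
t: 32.48
eef_pos: [0.4788, 0.0591, 0.0604]
ee_rot: [-3.141, 0.0, -1.64]
force: [5.2, -0.6, -2.3]
width: 0.0159
gripper_force: 15.0
```

servo_tool([
  [[0,0,0,0],[0,0,0,0],[0,0,0,0],[0,0,0,0],[0,0,0,0],[0,0,0,0],[0,0,0,0],[0,0,0,0],[0,0,0,0],[0,0,0,0]],
], claw=-0.2)

```text
t: 33.32
eef_pos: [0.4786, 0.059, 0.0602]
ee_rot: [3.142, -0.0, -1.64]
force: [0.0, -0.2, 0.4]
width: 0.0526
gripper_force: 0.0
```

servo_tool([
  [[0,0,-5,0],[0,0,-12,0],[0,0,-15,0],[0,0,-15,0],[0,0,-15,0],[0,0,-15,0],[0,0,-15,0],[0,0,-15,0],[0,0,-8,0],[0,0,0,0]],
])

```text
t: 34.15
eef_pos: [0.4797, 0.0594, 0.1773]
ee_rot: [-3.138, 0.002, -1.64]
force: [-0.2, 0.1, 0.5]
width: 0.0527
gripper_force: 0.0
```

Run:
```python
from h import *
cal=eyes.calibration("wrist"); w=eyes.grab_frame("wrist"); s=eyes.grab_frame("scene"); cs=eyes.calibration("scene")
for n,im,c,b in (("wrist",w,cal,(150,100,560,330)),("scene",s,cs,(310,190,440,280))):
  for k,l in blobs(im,b).items():
    for a,p in l: print(n,k,a,p,ray(n,p,.07,c),ray(n,p,.122,c))
cv2.imwrite("pics/f.png",np.hstack([cv2.resize(w,(400,300)),cv2.resize(s,(400,300))])[:,:,::-1])
```

```text
wrist red 240 [250.38, 160.79] [0.53103402 0.00679753] [0.52102379 0.00195584]
wrist red 123 [317.62, 235.14] [0.48008502 0.07480072] [0.47896437 0.05809383]
wrist green 206 [341.57, 212.06] [0.45812769 0.05539596] [0.46083816 0.04207481]
wrist blue 200 [256.5, 259.61] [0.53636131 0.09409791] [0.52542156 0.07402404]
scene red 575 [322.23, 202.08] [ 0.55297882 -0.09450402] [ 0.61171524 -0.03130298]
scene red 25 [365.32, 216.04] [0.52487985 0.0034489 ] [0.58652251 0.05651881]
scene blue 32 [396.88, 235.94] [0.53124756 0.09100676] [0.59223162 0.13502069]
scene blue 77 [327.83, 273.22] [0.70367781 0.08354702] [0.74682765 0.1283325 ]
scene blue 15 [366.8, 278.6] [0.66472102 0.13729445] [0.71190011 0.17652091]
```

View pics/f.png

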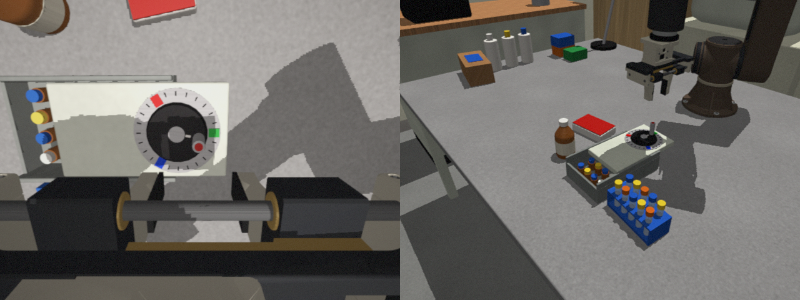

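The picture shows the cover open with the box's tubes in view (left image, around (38,125)), the handle free and the neighbours in place. The marks moved 75 mm. Handing in.

```bash
python3 -c "
from station import ticket; print(ticket.job_done())"
```

```text
the job is handed in; nothing more can be done
None
```

I dialled the combination in the order asked. The lock gave about 7° past green, and the cover is fully open at its stop (about 75 mm). I let go of the handle, nothing around the box was touched, and I handed the job in at about 34 s; the highest force I read while drawing the locked cover was about 15 N.

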